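Open the hair-mask jar

ROBOT

A 6-joint arm with a two-finger parallel gripper is mounted at the origin on the work surface. World frame = base frame: x ahead of the robot, y to its left, z up, the work surface at z = 0. Lengths are in mm, angles in rad, forces in N, time in s.
With the tool pointing down it reaches from about 350 to 925 mm from the base axis. Payload 6.4 kg.
Tool frame: the origin (TCP) lies on the centre line of the jaws, within the pads' length; the fingertips stand 14 mm ahead of it and the grasp point (between the pads) lies 5 mm behind it; z points along the fingers, y is the line along which they close (so a half turn about z gives the same grasp; the last joint's range is limited). The gripper opens to 94 mm and grips with 3 to 60 N. Pads are 16 mm wide; open, the fingers measure 119 mm over their backs; the gripper's body (75 mm by 177 mm) begins 78 mm behind the grasp point.
Start: joints at [-1.517, 0.245, 1.558, -0, 1.339, -0.174], TCP at [146.797, -633.217, 185.755] pointing down, gripper open.
Joint ranges: [-3.13, 3.13], [-1.02, 2.26], [0.13, 2.54], [-0.95, 4.09], [0.21, 2.88], [-2.74, 2.74]. Speed limits (rad/s): [2.57, 2.57, 3.14, 3.14, 3.14, 3.14].

INTERFACE

Orientations are given as a unit quaternion [x, y, z, w].
In Python, from rig import env gives the robot as it stands. The module is installed in compiled form; this text tells all that it offers.
- The arm moves only by the tool move_arm, never from a script. Its argument "increments" is a list that holds one entry, the list of rows, each a list of 7 numbers: the turn, a rotation vector about the tool's x, y, z in units of 6 degrees (1.0 is 6 degrees), then the shift along the tool's x, y, z in m, then the opening, from 0 (shut) to 1 (fully open). In form: [[[rx, ry, rz, dx, dy, dz, claw], ...]]. A call has 1 to 12 rows; each row is the pose to reach, as a shift and turn from the pose commanded when the call began, along the tool's axes at that moment; what a row does not reach only later rows make up. A row lasts 1/12 s, in which the tool goes at most 41.7 mm and 7.16 degrees, less where a joint would pass 70% of its speed; a pose out of reach is approached as far as the arm can. A call with a gripper value outside its range is refused whole. The fingers move at their own pace and stop on an object; "squeeze" is the grip in N (left out, the last holds). Time passes only in rows, so rows that repeat a pose let the fingers close. It gives the time, the measured TCP pose, the force, the opening and the grip force at its end, in the units of the state.
- env.observe(): the state, without advancing time (a new reading comes with each control period).
- env.get_image(name): name is "side" or "top"; returns a dict with "color" (480x640x3 uint8, red, green, blue), "vfov" (degrees; the focal length in pixels is half the picture's height over the tangent of half this angle, whatever the lens; pixels are square), "cx", "cy" (the principal point, pixels), "k1" (the pictures are not rectified: a ray, as slopes to the right and down, at radius r is drawn at 1 + k1 r^2 times it, then the intrinsics apply), "R" (3x3) and "t" (3): a world point X has camera coordinates R X + t. Camera axes: x right, y down, z forward; pixel columns grow to the right and rows downward; lengths in mm; the calibration is good to about 2 mm. A picture is of the moment at which its call begins. There is no depth.
- env.finish_job(): hands the job in; it is judged then, once.
The state is a dict: "t": time; "q": joint angles; "dq": joint speeds; "tau": joint torques, N m; "position": TCP position; "tool_rot": TCP orientation; "ft_force": force on the tool from outside, world axes, zero at the start; "moment": the same for the moment, N m; "width": finger opening in mm; "finger_force": force on a finger pad.
Only numpy, scipy, OpenCV 4.12 (cv2) and the standard library are available. Lean on these libraries where they do the work, as an engineer would, in place of code of your own. Each camera call takes 0.05 s, during which the arm holds its last target. There are 200 camera calls.

TASK

Lift the loose white measuring cup off the lid of the square amber jar and set it down, still mouth down, in the wide empty well of the wooden caddy. Then unscrew the jar's tight lid anticlockwise while its square holder keeps the jar from turning: stop turning as soon as the threads let go (a little under a quarter turn, never more than that), lift the lid straight up, and finish while still holding it level, two or three centimetres clear above the jar's mouth. The jar stays down in its holder and the other things on the table stay where they are.

Things in the scene. Friction and masses are not known exactly. Their poses are not given: they have to be found in the camera images.
- holder: Dark steel square open tray fixed to the table, 89 x 89 x 35 mm high, walls and floor 8 mm; the jar stands on its floor with 1.5 mm play each side, which stops it turning. Origin: centre of its underside.
- jar: Square amber jar, 0.5 kg, loose in the holder: body 70 x 70 x 70 mm, round neck (40 mm diameter) up to its mouth at 92 mm. Origin: centre of its underside, z up. When pulled up with the lid still engaged it comes out of the holder.
- lid: Plain aluminium screw lid, 60 mm diameter, 29 mm high (grip its upper 18 mm), with a round boss on top, 33 mm diameter, 8 mm high; 60 g. Origin: centre of its underside, z up, 75 mm above the jar's origin when on. Two lugs inside: it lifts off only after 1.0 rad or more anticlockwise seen from above, and does not rise while turning. Turning takes about 0.4 N m: grip with 35 to 50 N.
- thread (a joint): How far the lid has been unscrewed from the jar, rad: 0 tight, grows anticlockwise seen from above; threads let go at 1.0; more than 1.75 counts as turned too far (aim for about 1.3). Keeps its value once the lid is lifted off. The lid may turn up to 0.1 rad before the thread follows.
- cup: White plastic measuring cup, 44 mm outer diameter, 50 mm high, 35 g, standing loose and mouth down over the lid's boss (37 mm inside). Origin: centre of its mouth rim, on its underside as it stands, z up; at first 104 mm above the jar's origin. Grip it by the upper 25 mm with about 10 N.
- caddy: Wooden block fixed to the table, 80 (x) x 210 (y) x 28 mm high, with three round wells 15 mm deep in a row along its y axis: the wide empty one (52 mm) and two narrow ones (34 mm) holding small bottles, centred 90 and 133 mm from the wide one towards -y. Origin: centre of its underside.
- well (a point): Centre of the floor of the caddy's wide empty well, 52 mm diameter, 13 mm above the table and 15 mm below the caddy's top; its y axis runs along the row, away from the bottles.
- tint_a: Bystander: small white nozzle bottle, 31 mm diameter, 92 mm high, in the caddy's middle well. Origin: underside.
- tint_b: Bystander: a like bottle in the caddy's end well. Origin: underside.
- tub: Bystander: low round white cream tub with aluminium lid, 62 mm diameter, 45 mm high, on the table. Origin: underside.
- bowl: Bystander: black tint bowl, 110 mm diameter, 50 mm high, on the table. Origin: underside.
- shampoo: Bystander: tall grey bottle, 60 mm diameter, 160 mm high, towards the far left. Origin: underside.
- spray: Bystander: tall white bottle, 56 mm diameter, 140 mm high, towards the far right. Origin: underside.
- brush: Bystander: brush about 150 mm long lying on the table in front of the robot. Origin: underside.
Things that resemble listed ones, but are neither listed nor needed, are in the scene too. Leave any blue look-alike of the cup alone.

How it is judged:
By the outcome, as a careful person would: the job done as asked, in the order asked, and still so for the second after the job is handed in, while the arm keeps its last pose, push and grip.
It also fails if it takes over 54 s, if anything falls off the work surface, if the arm or the gripper's body presses on something with over 40 N, if the wrist force passes 120 N, or if a joint passes its speed limit or range.

## Working session

There is one attempt and no reset: what is moved stays moved. The work goes in short steps, Python scripts to look and compute and a tool call to move; the robot and the scene stay as the last step left them, time stands still between calls to the robot, and variables do not carry over. Pictures are saved under pics/ and viewed, at most 10 in all, crops included, and the job is handed in when it is done.

Besides the shell and the picture viewer there is one more tool, called by a JSON object that holds its "api" and its "payload". move_arm: Moves the arm, as the interface text tells. Its arguments: {"type":"object","properties":{"increments":{"type":"array"},"squeeze":{"type":"number"}},"required":["increments"]}

```bash
mkdir -p pics; cat > h.py <<'E'
import numpy as np, cv2
from rig import env
def cam(n):
    d=env.get_image(n); d['R']=np.array(d['R']); d['t']=np.array(d['t'])
    return d
def K(d):
    f=d['color'].shape[0]/2/np.tan(np.radians(d['vfov'])/2)
    return np.array([[f,0,d['cx']],[0,f,d['cy']],[0,0,1.]]), np.array([d['k1'],0,0,0.])
def ray(d,uv):
    k,D=K(d); p=cv2.undistortPoints(np.array([[uv]],float),k,D)[0,0]
    r=d['R'].T@np.array([p[0],p[1],1]); c=-d['R'].T@d['t']; return c,r/np.linalg.norm(r)
def onz(d,uv,z):
    c,r=ray(d,uv); return c+r*(z-c[2])/r[2]
def proj(d,P):
    k,D=K(d); return cv2.projectPoints(np.array(P,float).reshape(-1,1,3),cv2.Rodrigues(d['R'])[0],d['t'].reshape(3,1),k,D)[0][:,0]
def save(d,n): cv2.imwrite('pics/'+n,cv2.cvtColor(d['color'],cv2.COLOR_RGB2BGR))
E
python3 - <<'E'
from h import *
for n in('side','top'):
    d=cam(n); save(d,n+'0.png'); print(n,d['vfov'],d['k1'],d['cx'],d['cy'],(-d['R'].T@d['t']).round(), d['R'].round(2).tolist())
print(env.observe())
E
```

```text
side 44.5789506569365 0.0030416079831716244 311.8507218304363 234.30024004343835 [ 28. 523. 600.] [[-0.68, -0.73, 0.02], [-0.42, 0.37, -0.83], [0.6, -0.57, -0.56]]
top 51.07023059501533 -0.07059925386499115 311.03526757113514 239.01575077947524 [ 448.    7. 1087.] [[-0.02, -1.0, 0.01], [-1.0, 0.02, -0.1], [0.1, -0.01, -1.0]]
{'t': 0.1, 'q': array([-1.51707642e+00,  2.45738565e-01,  1.55883762e+00, -2.91846463e-05,
        1.33870100e+00, -1.74084753e-01]), 'dq': array([-0.00101747, -0.00121929, -0.00298304,  0.00058803,  0.00015251,
       -0.00056489]), 'tau': array([-2.87013336e-04, -4.16912735e+01, -3.15527344e+01,  6.86835498e-02,
        3.09440272e-02, -4.80489325e-05]), 'position': array([ 146.7724797 , -632.64451962,  184.78850135]), 'tool_rot': array([ 9.93519404e-01,  1.13659508e-01,  3.64862242e-05, -8.41590585e-04]), 'ft_force': array([ 0.0518794 , -0.28015093,  0.42270992]), 'moment': array([-0.03852748, -0.0174196 ,  0.00429576]), 'finger_force': 0.0, 'width': 93.88243201834352}
```

View pics/side0.png

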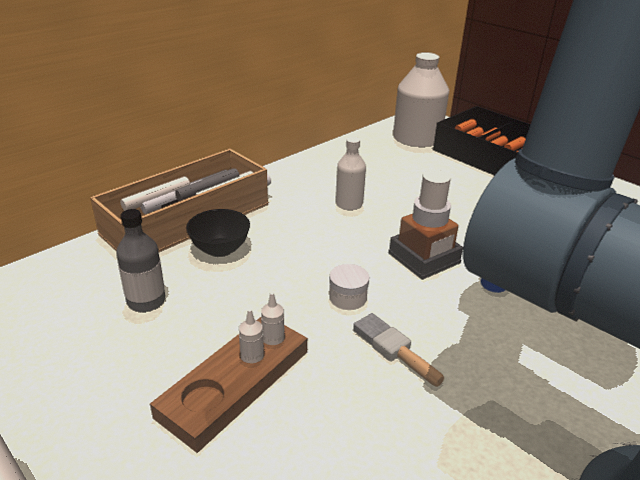

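View pics/top0.png

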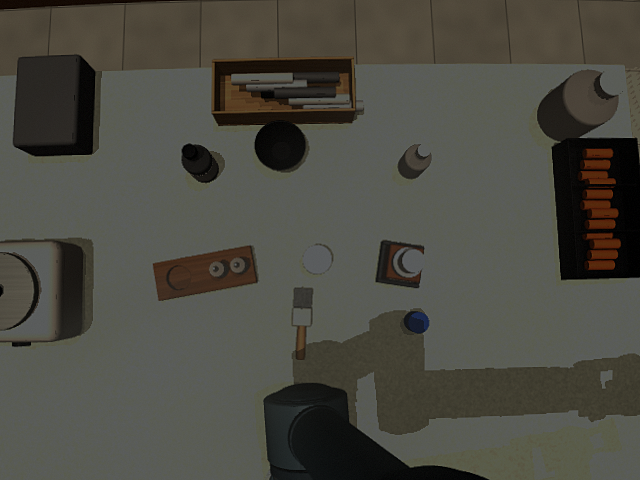

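The side view shows the cup at (435,190) on the lid and jar in the holder (428,240), and the caddy's empty well at (203,394). In the darker top view the cup is at (409,262), the holder at (400,263), the well at (178,277) and the blue look-alike at (417,322).

```bash
python3 - <<'E'
from h import *
T=cam('top');S=cam('side')
def crop(d,x,y,w,h,g):
    c=d['color'][y:y+h,x:x+w].astype(float)*g
    return cv2.resize(np.clip(c,0,255).astype(np.uint8),(400,300),interpolation=cv2.INTER_CUBIC)
m=np.vstack([np.hstack([crop(T,360,225,80,60,2.5),crop(T,140,230,120,90,2.5)]),np.hstack([crop(S,375,165,160,120,1),crop(S,140,330,160,120,1)])])
cv2.imwrite('pics/m1.png',m[:,:,::-1])
E
```

```text
(no output)
```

View pics/m1.png

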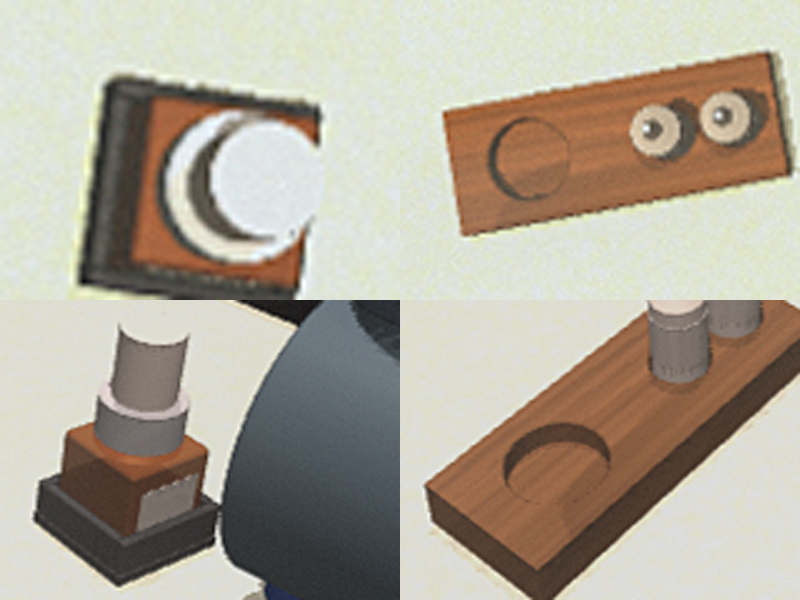

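```bash
python3 - <<'E'
from h import *
T=cam('top');S=cam('side')
def mp(x,y,x0,y0,s): return (x0+(x+.5)/s-.5,y0+(y+.5)/s-.5)
cup=onz(T,mp(267,180,360,225,5),162); lid=onz(T,mp(238,187,360,225,5),112)
c=[onz(T,mp(x,y,360,225,5),35) for x,y in [(107,78),(80,285)]]
well=onz(T,mp(129.5,159,140,230,10/3),28); wS=onz(S,mp(156,165,140,330,2.5),28)
cc=[onz(T,mp(x-400,y,140,230,10/3),28) for x,y in [(444,112),(768,51),(790,172),(463,236)]]
print('cup',cup,'lid',lid,'\nwell',well,wS,'\nhold',c,'\ncaddy',[a[:2].round(1).tolist() for a in cc])
cS=[onz(S,mp(x-400,y-300,140,330,2.5),28)[:2].round(1) for x,y in[(428,486),(536,568)]];print(cS)
for n,uv,z in [('shampoo',(200,175),10),('bowl',(280,146),50),('tub',(318,259),45)]: print(n,onz(T,uv,z).round())
a=np.linspace(0,2*np.pi,48)
def circ(c,r,z): return np.c_[c[0]+r*np.cos(a),c[1]+r*np.sin(a),0*a+z]
rows=[]
for d,b in((T,[(360,225,80,60,2.5),(140,230,120,90,2.5)]),(S,[(385,145,120,90,1),(140,330,160,120,1)])):
    r=[]
    for x,y,w,h,g in b:
        s=400/w; im=cv2.resize(np.clip(d['color'][y:y+h,x:x+w].astype(float)*g,0,255).astype(np.uint8),(400,300),interpolation=cv2.INTER_CUBIC)
        for P,col in((circ(cup,22,162),(255,0,0)),(circ(cup,30,112),(0,200,0)),(circ(well,26,28),(0,0,255))):
            for u,v in proj(d,P): cv2.circle(im,(int((u-x+.5)*s),int((v-y+.5)*s)),1,col,-1)
        r.append(im)
    rows.append(np.hstack(r))
cv2.imwrite('pics/m2.png',np.vstack(rows)[:,:,::-1])
E
```

```text
cup [ 492.92248411 -187.58492142  162.        ] lid [ 492.86354308 -186.63637866  112.        ] 
well [474.19309087 280.46591258  28.        ] [471.6072911  282.42623649  28.        ] 
hold [array([ 543.54221263, -148.21219782,   35.        ]), array([ 456.84014218, -133.97010638,   35.        ])] 
caddy [[505.0, 335.4], [539.8, 128.4], [462.9, 115.3], [426.4, 322.8]]
[array([502.1, 335.8]), array([427.3, 323.2])]
shampoo [697. 239.  10.]
bowl [747.  61.  50.]
tub [506. -14.  45.]
```

View pics/m2.png

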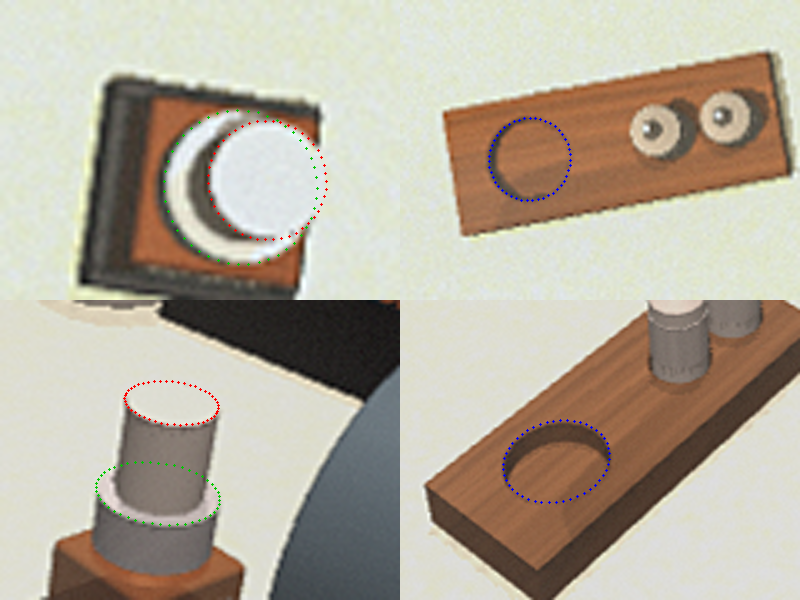

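The overlay agrees: cup and lid circles fit at about (493,-187), the well at about (473,281), and the caddy row yaw is about 0.166 rad. Next comes the first approach.

```bash
cat >> h.py <<'E'
from scipy.spatial.transform import Rotation as Ro
def go(x,y,z,psi):
    o=env.observe(); R=Ro.from_quat(o['tool_rot'])
    T=Ro.from_euler('z',psi)*Ro.from_euler('x',np.pi)
    rv=(R.inv()*T).as_rotvec()/np.radians(6); d=R.inv().apply(np.array([x,y,z])-o['position'])/1000
    print('rot',rv.round(2),'d',d.round(4),'F',o['ft_force'].round(1),'w',o['width'].round(1),'ff',round(float(o['finger_force']),1),'t',o['t'],'q',o['q'].round(2))
E
python3 -c "
from h import *
go(492.9,-187.2,230,1.737)"
```

```text
Traceback (most recent call last):
  File "h.py", line 22, in go
    print('rot',rv.round(2),'d',d.round(4),'F',o['ft_force'].round(1),'w',o['width'].round(1),'ff',round(float(o['finger_force']),1),'t',o['t'],'q',o['q'].round(2))
                                                                          ^^^^^^^^^^^^^^^^
AttributeError: 'float' object has no attribute 'round'
```

```bash
sed -i "s/o\['width'\].round(1)/round(float(o['width']),1)/" h.py
python3 -c "
from h import *
go(492.9,-187.2,230,1.737)"
```

```text
rot [ -0.    -0.   -14.41] d [ 0.4379 -0.3562 -0.0444] F [ 0.4  1.2 -0.1] w 94.0 ff 0.0 t 0.3 q [-1.52  0.25  1.56 -0.    1.34 -0.17]
```

{"api": "move_arm", "payload": {"increments": [[[0, 0, 0, 0, 0, -0.04, 1], [0, 0, -1, 0.03, -0.024, -0.044, 1], [0, 0, -2, 0.06, -0.048, -0.044, 1], [0, 0, -3, 0.09, -0.072, -0.044, 1], [0, 0, -4, 0.12, -0.096, -0.044, 1], [0, 0, -5, 0.15, -0.12, -0.044, 1], [0, 0, -6, 0.18, -0.144, -0.044, 1], [0, 0, -7, 0.21, -0.168, -0.044, 1], [0, 0, -8, 0.24, -0.192, -0.044, 1], [0, 0, -9, 0.27, -0.216, -0.044, 1], [0, 0, -10, 0.3, -0.24, -0.044, 1], [0, 0, -10, 0.3, -0.24, -0.044, 1]]]}}

```text
t: 1.3
position: [387.7, -327.2, 229.9]
tool_rot: [0.801, 0.599, 0.001, -0.0]
ft_force: [0.7, 0.2, 0.5]
width: 94.4
finger_force: 0.0
```

```bash
python3 -c "
from h import *
go(492.9,-187.2,230,1.737)"
```

```text
rot [ 0.01 -0.01 -4.32] d [0.164  0.0614 0.0002] F [0.7 0.2 0.5] w 94.4 ff 0.0 t 1.3 q [-0.93 -0.13  1.87  0.    1.4  -0.64]
```

{"api": "move_arm", "payload": {"increments": [[[0, 0, -1, 0.04, 0.015, 0, 1], [0, 0, -2, 0.075, 0.028, 0, 1], [0, 0, -3, 0.11, 0.041, 0, 1], [0, 0, -4, 0.145, 0.054, 0, 1], [0, 0, -4.32, 0.164, 0.0614, 0, 1], [0, 0, -4.32, 0.164, 0.0614, 0, 0.75], [0, 0, -4.32, 0.164, 0.0614, 0, 0.75], [0, 0, -4.32, 0.164, 0.0614, 0, 0.75]]]}}

```text
t: 1.97
position: [490.9, -193.6, 229.6]
tool_rot: [0.65, 0.76, -0.0, -0.0]
ft_force: [0.3, -0.3, 0.7]
width: 77.7
finger_force: 0.0
```

```bash
python3 - <<'E'
from h import *
go(492.9,-187.2,147,1.737)
E
```

```text
rot [-0.    0.   -0.11] d [0.006  0.003  0.0826] F [ 0.3 -0.3  0.7] w 77.7 ff 0.0 t 1.9667 q [-0.59 -0.08  1.82 -0.    1.4  -0.75]
```

{"api": "move_arm", "payload": {"increments": [[[0, 0, -0.11, 0.003, 0.001, 0, 0.75], [0, 0, -0.11, 0.003, 0.001, 0, 0.75], [0, 0, -0.11, 0.003, 0.001, 0.02, 0.75], [0, 0, -0.11, 0.003, 0.001, 0.03, 0.75], [0, 0, -0.11, 0.003, 0.001, 0.03, 0.75], [0, 0, -0.11, 0.003, 0.001, 0.03, 0.75]]]}}

```text
t: 2.47
position: [491.2, -189.6, 199.1]
tool_rot: [0.646, 0.764, -0.0, -0.001]
ft_force: [0.7, -0.4, -0.8]
width: 70.3
finger_force: 0.0
```

```bash
python3 - <<'E'
from h import *
go(492.9,-187.2,147,1.737)
E
```

```text
rot [-0.01 -0.01  0.01] d [0.0021 0.0022 0.0521] F [ 0.7 -0.4 -0.8] w 70.3 ff 0.0 t 2.4667 q [-0.58 -0.06  1.86 -0.    1.34 -0.75]
```

{"api": "move_arm", "payload": {"increments": [[[0, 0, 0, 0.002, 0.002, 0.0, 0.7], [0, 0, 0, 0.002, 0.002, 0.02, 0.7], [0, 0, 0, 0.002, 0.002, 0.04, 0.7], [0, 0, 0, 0.002, 0.002, 0.052, 0.7], [0, 0, 0, 0.002, 0.002, 0.052, 0.7], [0, 0, 0, 0.002, 0.002, 0.052, 0.6], [0, 0, 0, 0.002, 0.002, 0.052, 0.5], [0, 0, 0, 0.002, 0.002, 0.052, 0.3], [0, 0, 0, 0.002, 0.002, 0.052, 0.3], [0, 0, 0, 0.002, 0.002, 0.052, 0.3], [0, 0, 0, 0.002, 0.002, 0.052, 0.3], [0, 0, 0, 0.002, 0.002, 0.052, 0.3]]], "squeeze": 10}}

```text
t: 3.47
position: [493.6, -187.4, 148.0]
tool_rot: [0.645, 0.764, 0.0, 0.0]
ft_force: [0.0, 0.3, 0.2]
width: 28.3
finger_force: 0.0
```

```bash
python3 - <<'E'
from h import *
go(492.9,-187.2,147,1.737)
E
```

```text
rot [0.   0.   0.02] d [ 0.0003 -0.0007  0.001 ] F [0.  0.3 0.2] w 28.3 ff 0.0 t 3.4667 q [-0.58 -0.    1.9  -0.    1.24 -0.75]
```

```bash
python3 - <<'E'
from h import *
S=cam('side');T=cam('top')
a=cv2.resize(S['color'][110:290,330:570],(400,300)); b=cv2.resize(np.clip(T['color'][190:310,330:490].astype(float)*2.5,0,255).astype(np.uint8),(400,300))
cv2.imwrite('pics/m3.png',np.hstack([a,b])[:,:,::-1])
E
```

```text
(no output)
```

View pics/m3.png

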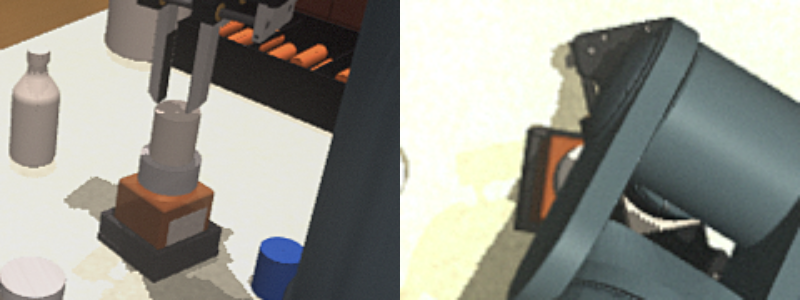

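The fingers closed at the cup's top rim in the side view (tips about (426,172) and (445,177) full-frame) and missed the cup, which looks undisturbed. I'll compare the expected tip pixels with the seen ones.

```bash
python3 - <<'E'
from h import *
S=cam('side'); o=env.observe(); R=Ro.from_quat(o['tool_rot'])
for dz in (14,-5):
  for h in(1,-1):
    for dx in (8,-8): print(dz,h,dx,proj(S,o['position']+R.apply([dx,h*o['width']/2,dz])).round(1))
im=cv2.resize(S['color'][90:240,350:550],(800,600),interpolation=cv2.INTER_CUBIC)
cv2.imwrite('pics/m4.png',im[:,:,::-1])
print(proj(S,[492.9,-187.2,162]))
E
```

```text
14 1 8 [[423.  189.8]]
14 1 -8 [[427.7 186.1]]
14 -1 8 [[438.8 195.4]]
14 -1 -8 [[443.4 191.6]]
-5 1 8 [[424.4 179.5]]
-5 1 -8 [[429.2 175.8]]
-5 -1 8 [[440.5 185. ]]
-5 -1 -8 [[445.1 181.2]]
[[435.8466977  175.37532758]]
```

View pics/m4.png

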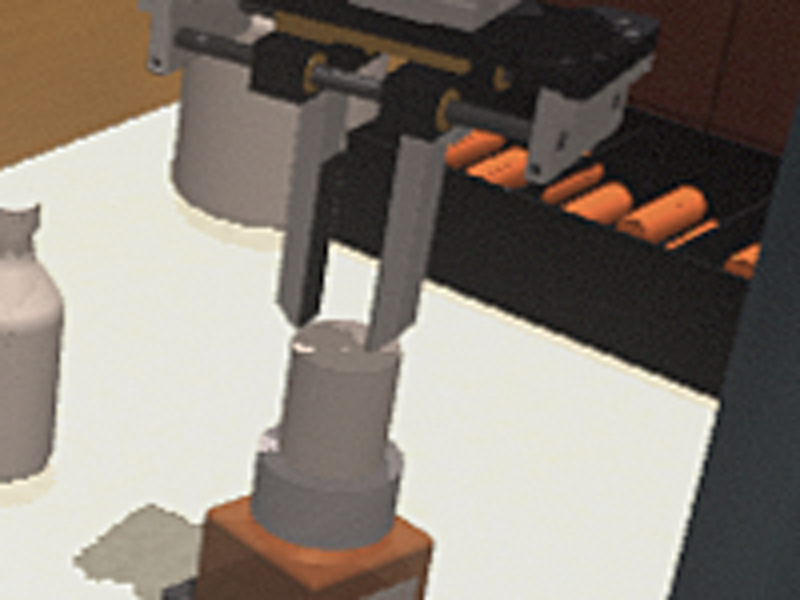

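The tip pixels sit about 19 px above where the state puts them. Laterally they match, so the hand is really about 34 mm higher than reported (tips at z≈168). I'll open, go down by that amount while watching force, and measure again.

{"api": "move_arm", "payload": {"increments": [[[0, 0, 0, 0, 0, 0, 0.75], [0, 0, 0, 0, 0, 0, 0.75], [0, 0, 0, 0, 0, 0, 0.75], [0, 0, 0, 0, 0, 0, 0.75], [0, 0, 0, 0, 0, 0, 0.75], [0, 0, 0, 0, 0, 0, 0.75], [0, 0, 0, 0, 0, 0.005, 0.75], [0, 0, 0, 0, 0, 0.01, 0.75], [0, 0, 0, 0, 0, 0.015, 0.75], [0, 0, 0, 0, 0, 0.015, 0.75]]]}}

```text
t: 4.45
position: [492.6, -186.7, 131.0]
tool_rot: [0.645, 0.764, -0.0, -0.001]
ft_force: [-0.5, 0.2, 0.5]
width: 70.2
finger_force: 0.0
```

```bash
python3 - <<'E'
from h import *
go(492.9,-187.2,115,1.737)
S=cam('side')
im=cv2.resize(S['color'][90:240,350:550],(800,600),interpolation=cv2.INTER_CUBIC)
o=env.observe(); R=Ro.from_quat(o['tool_rot'])
for dz,col in((14,(255,0,0)),(-20,(0,255,0))):
  for h in(1,-1):
    for dx in (8,-8):
      u,v=proj(S,o['position']+R.apply([dx,h*o['width']/2,dz]))[0]
      cv2.circle(im,(int((u-350+.5)*4),int((v-90+.5)*4)),3,col,-1)
cv2.imwrite('pics/m5.png',im[:,:,::-1])
E
```

```text
rot [-0.02 -0.02  0.02] d [-0.0006  0.0002  0.016 ] F [-0.5  0.2  0.5] w 70.2 ff 0.0 t 4.45 q [-0.58  0.02  1.92  0.    1.21 -0.75]
```

View pics/m5.png

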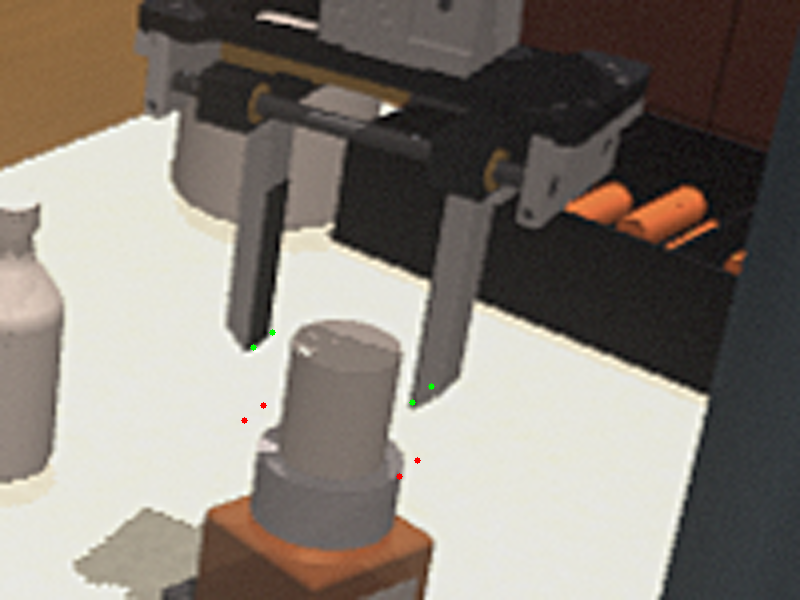

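The side view shows the tips straddling the cup, at (247,350) and (412,407) in the crop. The green dots, which assume a 34 mm height offset, match to within about 1 px, so true tip z ≈ reported z + 19.5. I'll go down 16 mm more and grip.

{"api": "move_arm", "payload": {"increments": [[[0, 0, 0, 0, 0, 0.008, 0.7], [0, 0, 0, 0, 0, 0.016, 0.7], [0, 0, 0, 0, 0, 0.016, 0.65], [0, 0, 0, 0, 0, 0.016, 0.6], [0, 0, 0, 0, 0, 0.016, 0.55], [0, 0, 0, 0, 0, 0.016, 0.5], [0, 0, 0, 0, 0, 0.016, 0.4], [0, 0, 0, 0, 0, 0.016, 0.3], [0, 0, 0, 0, 0, 0.016, 0.3], [0, 0, 0, 0, 0, 0.016, 0.3], [0, 0, 0, 0, 0, 0.016, 0.3], [0, 0, 0, 0, 0, 0.016, 0.3]]], "squeeze": 10}}

```text
t: 5.5
position: [493.8, -187.4, 117.1]
tool_rot: [0.645, 0.764, 0.0, 0.0]
ft_force: [0.0, 0.5, 2.3]
width: 43.6
finger_force: 10.0
```

{"api": "move_arm", "payload": {"increments": [[[0, 0, 0, 0, 0, -0.005, 0.3], [0, 0, 0, 0, 0, -0.015, 0.3], [0, 0, 0, 0, 0, -0.03, 0.3], [0, 0, 0, 0, 0, -0.045, 0.3], [0, 0, 0, 0, 0, -0.06, 0.3], [0, 0, 0, 0, 0, -0.07, 0.3], [0, 0, 0, 0, 0, -0.07, 0.3], [0, 0, 0, 0, 0, -0.07, 0.3], [0, 0, 0, 0, 0, -0.07, 0.3]]]}}

```text
t: 6.25
position: [493.1, -187.0, 186.0]
tool_rot: [0.645, 0.764, -0.0, -0.001]
ft_force: [-0.6, 0.3, -0.3]
width: 43.8
finger_force: 10.0
```

```bash
python3 - <<'E'
from h import *
go(473,281,186,1.737)
E
```

```text
rot [-0.01 -0.01  0.02] d [4.648e-01 5.850e-02 3.000e-04] F [-0.6  0.3 -0.3] w 43.8 ff 10.0 t 6.25 q [-0.58 -0.04  1.87 -0.    1.32 -0.75]
```

{"api": "move_arm", "payload": {"increments": [[[0, 0, 0, 0.015, 0.002, 0, 0.3], [0, 0, 0, 0.05, 0.006, 0, 0.3], [0, 0, 0, 0.09, 0.011, 0, 0.3], [0, 0, 0, 0.13, 0.016, 0, 0.3], [0, 0, 0, 0.17, 0.021, 0, 0.3], [0, 0, 0, 0.21, 0.026, 0, 0.3], [0, 0, 0, 0.25, 0.031, 0, 0.3], [0, 0, 0, 0.29, 0.036, 0, 0.3], [0, 0, 0, 0.33, 0.042, 0, 0.3], [0, 0, 0, 0.37, 0.047, 0, 0.3], [0, 0, 0, 0.4, 0.05, 0, 0.3], [0, 0, 0, 0.41, 0.052, 0, 0.3]]]}}

```text
t: 7.25
position: [474.0, 229.6, 185.8]
tool_rot: [0.643, 0.765, -0.0, -0.001]
ft_force: [0.5, 0.8, -0.5]
width: 43.6
finger_force: 10.0
```

{"api": "move_arm", "payload": {"increments": [[[0, 0, 0, 0.02, 0.003, 0, 0.3], [0, 0, 0, 0.04, 0.006, 0, 0.3], [0, 0, 0, 0.05, 0.007, 0, 0.3], [0, 0, 0, 0.054, 0.007, 0, 0.3], [0, 0, 0, 0.054, 0.007, 0, 0.3], [0, 0, 0, 0.054, 0.007, 0, 0.3], [0, 0, 0, 0.054, 0.007, 0, 0.3], [0, 0, 0, 0.054, 0.007, 0, 0.3]]]}}

```text
t: 7.92
position: [474.2, 279.2, 186.8]
tool_rot: [0.646, 0.764, -0.0, 0.0]
ft_force: [-0.2, -0.8, -0.6]
width: 43.9
finger_force: 10.0
```

```bash
python3 - <<'E'
from h import *
go(473,281,86,1.737)
E
```

```text
rot [-0.    0.    0.01] d [ 0.002  -0.0009  0.1008] F [-0.2 -0.8 -0.6] w 43.9 ff 10.0 t 7.9167 q [ 0.33  0.01  1.81 -0.    1.32  0.16]
```

{"api": "move_arm", "payload": {"increments": [[[0, 0, 0, 0.002, -0.001, 0.01, 0.3], [0, 0, 0, 0.002, -0.001, 0.03, 0.3], [0, 0, 0, 0.002, -0.001, 0.055, 0.3], [0, 0, 0, 0.002, -0.001, 0.08, 0.3], [0, 0, 0, 0.002, -0.001, 0.105, 0.3], [0, 0, 0, 0.002, -0.001, 0.125, 0.3], [0, 0, 0, 0.002, -0.001, 0.135, 0.3], [0, 0, 0, 0.002, -0.001, 0.135, 0.3], [0, 0, 0, 0.002, -0.001, 0.135, 0.3], [0, 0, 0, 0.002, -0.001, 0.135, 0.3]]]}}

```text
t: 8.75
position: [473.9, 282.2, 53.2]
tool_rot: [0.645, 0.764, 0.001, 0.001]
ft_force: [0.2, -0.3, -0.1]
width: 43.8
finger_force: 10.0
```

```bash
python3 - <<'E'
from h import *
go(473,281,18,1.737)
S=cam('side'); x,y,s=120,310,4
im=cv2.resize(S['color'][y:y+150,x:x+200],(800,600),interpolation=cv2.INTER_CUBIC)
o=env.observe()['position']; a=np.linspace(0,2*np.pi,48)
for c,r,z,col in((o,22,o[2]-4,(255,0,0)),((473,281),26,28,(0,0,255)),((473,281),22,o[2]-4,(0,200,0))):
  for u,v in proj(S,np.c_[c[0]+r*np.cos(a),c[1]+r*np.sin(a),0*a+z]): cv2.circle(im,(int((u-x+.5)*s),int((v-y+.5)*s)),2,col,-1)
cv2.imwrite('pics/m6.png',im[:,:,::-1])
E
```

```text
rot [ 0.02 -0.    0.02] d [-0.0011 -0.0012  0.0352] F [ 0.2 -0.3 -0.1] w 43.8 ff 10.0 t 8.75 q [0.33 0.18 1.9  0.   1.06 0.16]
```

View pics/m6.png

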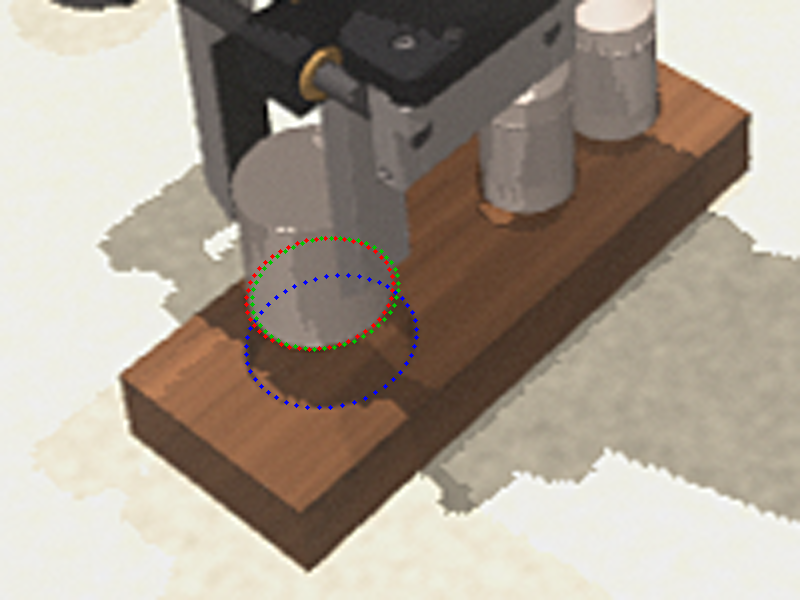

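The cup's rim ellipse, centred at (322,293) in the crop, matches the prediction and sits centred over the well. Now I'll lower it.

{"api": "move_arm", "payload": {"increments": [[[0, 0, 0, -0.001, -0.001, 0.005, 0.3], [0, 0, 0, -0.001, -0.001, 0.012, 0.3], [0, 0, 0, -0.001, -0.001, 0.019, 0.3], [0, 0, 0, -0.001, -0.001, 0.025, 0.3], [0, 0, 0, -0.001, -0.001, 0.03, 0.3], [0, 0, 0, -0.001, -0.001, 0.033, 0.3], [0, 0, 0, -0.001, -0.001, 0.033, 0.3], [0, 0, 0, -0.001, -0.001, 0.033, 0.3]]]}}

```text
t: 9.47
position: [471.9, 280.8, 18.5]
tool_rot: [0.645, 0.764, -0.0, -0.0]
ft_force: [0.7, -0.6, -0.5]
width: 44.1
finger_force: 10.0
```

{"api": "move_arm", "payload": {"increments": [[[0, 0, 0, 0, 0, 0.001, 0.3], [0, 0, 0, 0, 0, 0.002, 0.3], [0, 0, 0, 0, 0, 0.003, 0.3], [0, 0, 0, 0, 0, 0.003, 0.3], [0, 0, 0, 0, 0, 0.003, 0.3]]]}}

```text
t: 9.88
position: [472.3, 280.9, 17.5]
tool_rot: [0.645, 0.764, -0.0, 0.0]
ft_force: [-4.1, -1.4, 10.8]
width: 43.7
finger_force: 10.0
```

Contact on the well floor (10.8 N up). I'll release slowly and retreat.

{"api": "move_arm", "payload": {"increments": [[[0, 0, 0, 0, 0, -0.001, 0.3], [0, 0, 0, 0, 0, -0.001, 0.52], [0, 0, 0, 0, 0, -0.001, 0.56], [0, 0, 0, 0, 0, -0.001, 0.62], [0, 0, 0, 0, 0, -0.001, 0.7], [0, 0, 0, 0, 0, -0.001, 0.7], [0, 0, 0, 0, 0, -0.001, 0.7], [0, 0, 0, 0, 0, -0.01, 0.7], [0, 0, 0, 0, 0, -0.03, 0.7], [0, 0, 0, 0, 0, -0.06, 0.7], [0, 0, 0, 0, 0, -0.1, 0.8], [0, 0, 0, 0, 0, -0.14, 1]]]}}

```text
t: 10.88
position: [471.1, 280.4, 157.2]
tool_rot: [0.645, 0.764, -0.001, -0.0]
ft_force: [0.6, 0.4, 0.7]
width: 76.2
finger_force: 0.0
```

```bash
python3 - <<'E'
from h import *
go(492.9,-187.2,176,1.737)
S=cam('side');T=cam('top'); c=S['color']
save(S,'s7.png')
print('side px cup top expected',proj(S,[473,281,63]))
E
```

```text
rot [-0.02  0.    0.02] d [-0.4647 -0.0567 -0.0186] F [0.6 0.4 0.7] w 76.2 ff 0.0 t 10.8833 q [0.33 0.04 1.84 0.   1.26 0.16]
side px cup top expected [[199.9414584  374.77374447]]
```

{"api": "move_arm", "payload": {"increments": [[[0, 0, 0, -0.015, -0.002, -0.015, 1], [0, 0, 0, -0.05, -0.006, -0.019, 1], [0, 0, 0, -0.09, -0.011, -0.019, 1], [0, 0, 0, -0.13, -0.016, -0.019, 1], [0, 0, 0, -0.17, -0.021, -0.019, 1], [0, 0, 0, -0.21, -0.026, -0.019, 1], [0, 0, 0, -0.25, -0.03, -0.019, 1], [0, 0, 0, -0.29, -0.035, -0.019, 1], [0, 0, 0, -0.33, -0.04, -0.019, 1], [0, 0, 0, -0.37, -0.045, -0.019, 1], [0, 0, 0, -0.4, -0.049, -0.019, 1], [0, 0, 0, -0.41, -0.05, -0.019, 1]]]}}

```text
t: 11.98
position: [491.0, -135.5, 174.9]
tool_rot: [0.647, 0.763, -0.0, 0.0]
ft_force: [-0.6, 0.4, -0.4]
width: 94.1
finger_force: 0.0
```

{"api": "move_arm", "payload": {"increments": [[[0, 0, 0, -0.02, -0.003, 0, 1], [0, 0, 0, -0.04, -0.005, 0, 1], [0, 0, 0, -0.05, -0.006, 0, 1], [0, 0, 0, -0.054, -0.006, 0, 1], [0, 0, 0, -0.054, -0.006, 0, 1], [0, 0, 0, -0.054, -0.006, 0, 1], [0, 0, 0, -0.054, -0.006, 0, 1], [0, 0, 0, -0.054, -0.006, 0, 1]]]}}

```text
t: 12.65
position: [494.4, -185.2, 174.7]
tool_rot: [0.645, 0.764, 0.0, -0.0]
ft_force: [-0.9, 0.5, 1.0]
width: 94.1
finger_force: 0.0
```

```bash
python3 - <<'E'
from h import *
S=cam('side');c=S['color']
a=cv2.resize(c[130:280,350:550],(400,300),interpolation=cv2.INTER_CUBIC);b=cv2.resize(c[310:460,120:320],(400,300),interpolation=cv2.INTER_CUBIC)
t=np.linspace(0,2*np.pi,48)
for im,x,y,cc,r,z,col in((a,350,130,(492.9,-187.2),30,112,(0,200,0)),(a,350,130,(492.9,-187.2),16.5,120,(0,0,255)),(b,120,310,(473,281),22,63,(255,0,0))):
  for u,v in proj(S,np.c_[cc[0]+r*np.cos(t),cc[1]+r*np.sin(t),0*t+z]): cv2.circle(im,(int((u-x+.5)*2),int((v-y+.5)*2)),1,col,-1)
cv2.imwrite('pics/m8.png',np.hstack([a,b])[:,:,::-1])
go(492.9,-187.2,86,1.737)
E
```

```text
rot [ 0.   -0.    0.03] d [-0.0016 -0.0018  0.0888] F [ 1.1  0.2 -0.7] w 94.1 ff 0.0 t 12.7 q [-0.57 -0.03  1.88  0.    1.3  -0.74]
```

View pics/m8.png

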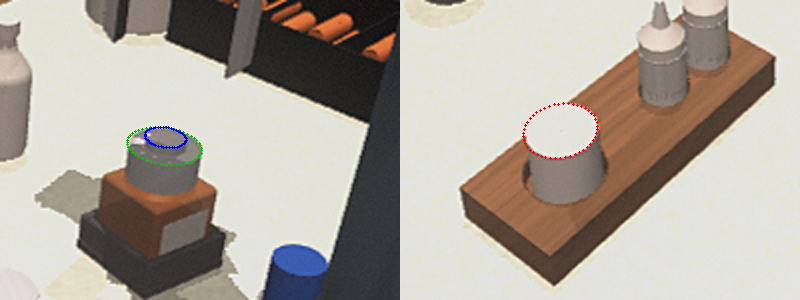

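The cup stands level in the well at (562,130) in the crop, and the lid with its boss is untouched at (165,148). Next I'll descend on the lid.

{"api": "move_arm", "payload": {"increments": [[[0, 0, 0, -0.0015, -0.002, 0.02, 1], [0, 0, 0, -0.0015, -0.002, 0.045, 1], [0, 0, 0, -0.0015, -0.002, 0.065, 1], [0, 0, 0, -0.0015, -0.002, 0.08, 1], [0, 0, 0, -0.0015, -0.002, 0.09, 1], [0, 0, 0, -0.0015, -0.002, 0.098, 1], [0, 0, 0, -0.0015, -0.002, 0.104, 1], [0, 0, 0, -0.0015, -0.002, 0.104, 1], [0, 0, 0, -0.0015, -0.002, 0.104, 1], [0, 0, 0, -0.0015, -0.002, 0.104, 1]]]}}

```text
t: 13.53
position: [493.3, -188.3, 71.7]
tool_rot: [0.645, 0.764, 0.0, 0.001]
ft_force: [-0.2, 0.6, 0.5]
width: 94.2
finger_force: 0.0
```

```bash
python3 -c "
from h import *
go(492.9,-187.2,70.5,1.737)"
```

```text
rot [0.01 0.01 0.02] d [ 0.0012 -0.0002  0.0012] F [-0.2  0.6  0.5] w 94.2 ff 0.0 t 13.5333 q [-0.58  0.1   1.95  0.    1.09 -0.75]
```

{"api": "move_arm", "payload": {"increments": [[[0, 0, 0, 0.001, 0, 0, 0.85], [0, 0, 0, 0.001, 0, 0, 0.75], [0, 0, 0, 0.001, 0, 0, 0.7], [0, 0, 0, 0.001, 0, 0, 0.65], [0, 0, 0, 0.001, 0, 0, 0.6], [0, 0, 0, 0.001, 0, 0, 0.5], [0, 0, 0, 0.001, 0, 0, 0.4], [0, 0, 0, 0.001, 0, 0, 0.4], [0, 0, 0, 0.001, 0, 0, 0.4], [0, 0, 0, 0.001, 0, 0, 0.4]]], "squeeze": 45}}

```text
t: 14.37
position: [492.4, -187.0, 70.8]
tool_rot: [0.645, 0.764, -0.0, -0.0]
ft_force: [-2.2, -0.5, 2.0]
width: 59.2
finger_force: 45.0
```

```bash
python3 -c "
from h import *
go(492.9,-187.2,70.5,1.737); print(env.observe()['moment'])"
```

```text
rot [-0.   -0.    0.02] d [-0.0003  0.0005  0.0003] F [-2.2 -0.5  2. ] w 59.2 ff 45.0 t 14.3667 q [-0.58  0.1   1.95 -0.    1.09 -0.75]
[-0.0386559   0.20857231  0.01702312]
```

{"api": "move_arm", "payload": {"increments": [[[0, 0, -0.3, 0, 0, 0, 0.4], [0, 0, -0.8, 0, 0, 0, 0.4], [0, 0, -1.4, 0, 0, 0, 0.4], [0, 0, -2, 0, 0, 0, 0.4], [0, 0, -2.6, 0, 0, 0, 0.4], [0, 0, -3.2, 0, 0, 0, 0.4], [0, 0, -3.8, 0, 0, 0, 0.4], [0, 0, -4.4, 0, 0, 0, 0.4], [0, 0, -5, 0, 0, 0, 0.4], [0, 0, -5.5, 0, 0, 0, 0.4], [0, 0, -6, 0, 0, 0, 0.4], [0, 0, -6, 0, 0, 0, 0.4]]]}}

```text
t: 15.37
position: [491.2, -187.4, 70.9]
tool_rot: [0.377, 0.926, -0.001, -0.001]
ft_force: [-6.0, -0.5, 4.8]
width: 59.1
finger_force: 45.0
```

```bash
python3 -c "
from h import *
go(492.9,-187.2,70.5,1.737); print(env.observe()['moment'])"
```

```text
rot [-0.03 -0.01  6.03] d [-0.0011  0.0013  0.0004] F [-6.  -0.5  4.8] w 59.1 ff 45.0 t 15.3667 q [-0.58  0.1   1.95 -0.    1.09 -1.38]
[-0.29692137  1.08356473 -0.29897947]
```

{"api": "move_arm", "payload": {"increments": [[[0, 0, -0.5, 0, 0, 0, 0.4], [0, 0, -1.2, 0, 0, 0, 0.4], [0, 0, -2, 0, 0, 0, 0.4], [0, 0, -2.8, 0, 0, 0, 0.4], [0, 0, -3.6, 0, 0, 0, 0.4], [0, 0, -4.4, 0, 0, 0, 0.4], [0, 0, -5.2, 0, 0, 0, 0.4], [0, 0, -6, 0, 0, 0, 0.4], [0, 0, -6.7, 0, 0, 0, 0.4], [0, 0, -7.2, 0, 0, 0, 0.4], [0, 0, -7.3, 0, 0, 0, 0.4], [0, 0, -7.3, 0, 0, 0, 0.4]]]}}

```text
t: 16.37
position: [491.0, -188.7, 71.3]
tool_rot: [0.005, 1.0, -0.001, -0.002]
ft_force: [-8.1, -5.4, 7.1]
width: 59.3
finger_force: 45.0
```

```bash
python3 -c "
from h import *
go(492.9,-187.2,70.5,1.737); print(env.observe()['moment'])
S=cam('side');save(S,'s9.png')"
```

```text
rot [-5.000e-02 -1.000e-02  1.332e+01] d [-0.0018  0.0015  0.0008] F [-8.1 -5.4  7.1] w 59.3 ff 45.0 t 16.3667 q [-0.58  0.1   1.95 -0.    1.09 -2.14]
[-0.90077017  1.50725259 -0.42140057]
```

{"api": "move_arm", "payload": {"increments": [[[0, 0, 0, 0, 0, -0.001, 0.4], [0, 0, 0, 0, 0, -0.002, 0.4], [0, 0, 0, 0, 0, -0.003, 0.4], [0, 0, 0, 0, 0, -0.004, 0.4], [0, 0, 0, 0, 0, -0.005, 0.4], [0, 0, 0, 0, 0, -0.005, 0.4]]]}}

```text
t: 16.92
position: [491.9, -186.4, 75.2]
tool_rot: [0.005, 1.0, 0.001, -0.001]
ft_force: [-1.8, -0.7, -5.3]
width: 59.5
finger_force: 45.0
```

```bash
cat > amb.py <<'E'
from h import *
def jar(c):
    b=c[200:265,395:470].astype(int); m=(b[...,0]>b[...,2]*2)&(b[...,0]>60)
    ys,xs=np.where(m); return m.sum(),xs.mean().round(2)+395,ys.mean().round(2)+200,[int(200+np.where(m[:,k])[0].min()) if m[:,k].any() else -1 for k in range(8,62,5)]
E
python3 - <<'E'
from amb import *
for n in('side0','s7','s9'): print(n,jar(cv2.imread(f'pics/{n}.png')[:,:,::-1]))
S=cam('side');save(S,'s10.png');print(jar(S['color'])); o=env.observe();print(o['ft_force'],o['moment'],o['position'])
E
```

```text
side0 (np.int64(468), np.float64(430.79), np.float64(228.06), [217, 215, 220, 224, 226, 227, 228, 227, 226, 222, 222])
s7 (np.int64(398), np.float64(429.6), np.float64(226.82999999999998), [217, 216, 220, 224, 226, 227, 228, 228, 226, 222, 222])
s9 (np.int64(477), np.float64(430.55), np.float64(228.35), [217, 215, 221, 224, 226, 227, 227, 227, 225, 218, 221])
(np.int64(556), np.float64(429.54), np.float64(227.88), [217, 214, 220, 223, 225, 225, 226, 225, 223, 217, 220])
[-1.90592517 -0.54424252 -4.2401813 ] [-0.06598746  0.19580917 -0.12840005] [ 492.0051437  -186.40669635   75.27999726]
```

```bash
cat >> amb.py <<'E'
def shift(A,B,x,y,w,h):
    a,b=[cv2.cvtColor(np.ascontiguousarray(i),cv2.COLOR_RGB2GRAY).astype(np.float32) for i in(A,B)]
    p=np.array([[[x+w/2,y+h/2]]],np.float32); a8,b8=a.astype(np.uint8),b.astype(np.uint8)
    q,s,e=cv2.calcOpticalFlowPyrLK(a8,b8,p,None,winSize=(w,h),maxLevel=0); return (q-p)[0,0].round(2),e.ravel()
rd=lambda n:np.ascontiguousarray(cv2.imread(f'pics/{n}.png')[:,:,::-1])
E
python3 - <<'E'
from amb import *
A,B=rd('s9'),rd('s10')
for n,r in dict(label=(428,230,28,26),leftcorner=(398,210,16,24),lid=(412,196,40,20),holder=(395,245,60,30)).items(): print(n,shift(A,B,*r))
print(shift(rd('s7'),B,428,230,28,26),shift(rd('s7'),A,428,230,28,26))
S=cam('side'); print(proj(S,[[492,-186,50],[492,-186,55]]))
E
```

```text
label (array([-0.26, -0.39], dtype=float32), array([3.9234204], dtype=float32))
leftcorner (array([-0.86, -0.14], dtype=float32), array([3.2368164], dtype=float32))
lid (array([-0.92, -1.71], dtype=float32), array([1.6576562], dtype=float32))
holder (array([-0.12,  0.05], dtype=float32), array([1.4315972], dtype=float32))
(array([-0.34, -1.2 ], dtype=float32), array([9.032709], dtype=float32)) (array([-0.1 , -0.49], dtype=float32), array([9.433165], dtype=float32))
[[426.79622922 234.38217391]
 [427.17544084 231.92569396]]
```

{"api": "move_arm", "payload": {"increments": [[[0, 0, 0, 0, 0, -0.001, 0.4], [0, 0, 0, 0, 0, -0.002, 0.4], [0, 0, 0, 0, 0, -0.003, 0.4], [0, 0, 0, 0, 0, -0.004, 0.4], [0, 0, 0, 0, 0, -0.004, 0.4], [0, 0, 0, 0, 0, -0.004, 0.4]]]}}

```text
t: 17.52
position: [492.9, -187.4, 80.4]
tool_rot: [0.005, 1.0, -0.001, 0.0]
ft_force: [-1.2, -2.4, -1.1]
width: 58.9
finger_force: 45.0
```

```bash
python3 - <<'E'
from amb import *
A,B=rd('s9'),rd('s10'); S=cam('side');save(S,'s11.png'); C=np.ascontiguousarray(S['color'])
for n,r in dict(label=(428,230,28,26),leftcorner=(398,210,16,24),lid=(412,196,40,20),holder=(395,245,60,30)).items(): print(n,shift(B,C,*r),shift(A,C,*r))
o=env.observe();print(o['ft_force'],o['moment'],o['position'])
E
```

```text
label (array([-0.06, -0.1 ], dtype=float32), array([1.6641054], dtype=float32)) (array([-0.32, -0.52], dtype=float32), array([4.6049967], dtype=float32))
leftcorner (array([ 0.14, -0.16], dtype=float32), array([2.892741], dtype=float32)) (array([-0.72, -0.27], dtype=float32), array([3.8712566], dtype=float32))
lid (array([ 0.25, -2.8 ], dtype=float32), array([1.8791406], dtype=float32)) (array([-0.59, -4.81], dtype=float32), array([2.1975], dtype=float32))
holder (array([ 0.03, -0.09], dtype=float32), array([1.575382], dtype=float32)) (array([-0.07, -0.04], dtype=float32), array([1.5246875], dtype=float32))
[-2.65094282 -0.78233951 -0.93925776] [-0.31904452  0.35789952 -0.00513731] [ 492.74406299 -187.32860873   80.27105193]
```

The lid is free: it rose with the hand while the jar stayed down, and the vertical force is about -1 N. I'll lift until its underside is about 25 mm above the mouth, 42 mm in total.

{"api": "move_arm", "payload": {"increments": [[[0, 0, 0, 0, 0, -0.003, 0.4], [0, 0, 0, 0, 0, -0.007, 0.4], [0, 0, 0, 0, 0, -0.012, 0.4], [0, 0, 0, 0, 0, -0.017, 0.4], [0, 0, 0, 0, 0, -0.022, 0.4], [0, 0, 0, 0, 0, -0.027, 0.4], [0, 0, 0, 0, 0, -0.031, 0.4], [0, 0, 0, 0, 0, -0.033, 0.4], [0, 0, 0, 0, 0, -0.033, 0.4], [0, 0, 0, 0, 0, -0.033, 0.4], [0, 0, 0, 0, 0, -0.033, 0.4]]]}}

```text
t: 18.48
position: [492.3, -186.8, 112.5]
tool_rot: [0.005, 1.0, 0.0, -0.0]
ft_force: [-0.3, -0.5, -1.3]
width: 59.6
finger_force: 45.0
```

```bash
python3 - <<'E'
from h import *
S=cam('side');save(S,'s12.png');o=env.observe();print(o['ft_force'],o['position'],o['tool_rot'],o['width'],o['finger_force'])
E
```

```text
[-0.53737321  0.42699924 -0.40101612] [ 492.23351341 -186.77823232  112.38123963] [ 4.98237877e-03  9.99987523e-01  2.20663371e-04 -2.83232477e-04] 59.0085615717248 44.99999234452844
```

View pics/s12.png

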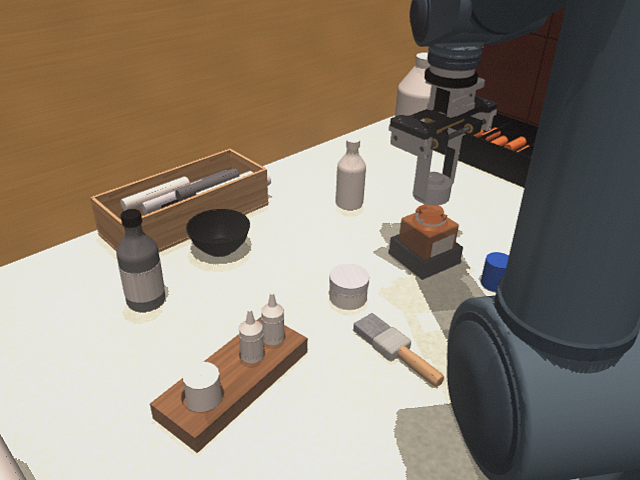

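The lid is held level at (434,188) above the open neck at (431,213). The jar is seated in its holder, the cup stands in the well at (202,388), and the bystanders haven't moved. I'll hand the job in.

```bash
python3 -c "
from rig import env
print(env.finish_job())"
```

```text
the job is handed in; nothing more can be done
None
```

I handed the job in at about 18.5 s: the cup stands mouth down in the caddy's wide well, and the lid, unscrewed with a hand turn of about 1.4 rad, is held level about 25 mm above the mouth of the jar, which is still in its holder.

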